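# Hold the carver's tool chest open

### The arm

A 6-joint arm with a two-finger parallel gripper is mounted at the origin on the work surface. World frame = base frame: x ahead of the robot, y to its left, z up, the work surface at z = 0. Lengths are in mm, angles in rad, forces in N, time in s.
With the tool pointing down it reaches from about 250 to 775 mm from the base axis. Payload 8.9 kg.
Tool frame: the origin (TCP) lies midway between the tips of the shut fingers; the grasp point (between the pads) lies 19 mm behind it; z points along the fingers, y is the line along which they close (so a half turn about z gives the same grasp; the last joint's range is limited). The gripper opens to 85 mm and grips with 20 to 120 N. Pads are 22 mm wide; open, the fingers measure 114 mm over their backs; the gripper's body (76 mm by 85 mm) begins 54 mm behind the grasp point. The pads swing forward as they close: fully open they stand 13 mm farther back than shut.
Start: joints at [-1.415, 0.291, -0.153, 1.127, 0, 1.431], TCP at [152.54, -502.35, 231.305] pointing down, gripper open.
Joint ranges: [-2.52, 2.52], [-0.91, 1.74], [-1.3, 1.37], [-1.96, 2.02], [-1.52, 1.47], [-3.14, 3.14]. Speed limits (rad/s): [2.22, 2.22, 2.79, 3.14, 3.14, 3.14].

### API

Orientations are given as a 3x3 rotation matrix whose columns are the frame's x, y, z axes.
In Python, from bench import get_obs, grab_frame, finish_job, regions_of, spot_point gives the robot as it stands. The module is installed in compiled form; this text tells all that it offers.
- The arm moves only by the tool jog_arm, never from a script. Its argument "commands" is a list of rows, each a list of 7 numbers: the shift along the tool's x, y, z in mm, then the turn, a rotation vector about the tool's x, y, z in degrees, then the opening, from 0 (shut) to 1 (fully open). A call has 1 to 20 rows; each row shifts and turns the commanded pose from where the row before left it, along the tool's axes as they then stand; what a row does not reach is not made up. A row lasts 1/10 s, in which the tool goes at most 50 mm and 8.59 degrees, less where a joint would pass 70% of its speed; a pose out of reach is approached as far as the arm can. A call with a gripper value outside its range is refused whole. The fingers move at their own pace and stop on an object; "grip_force" is the grip in N (left out, the last holds). Time passes only in rows, so rows that do not move let the fingers close. It gives the time, the measured TCP pose, the force, the opening and the grip force at its end, in the units of the state.
- get_obs(): the state, without advancing time (a new reading comes with each control period).
- grab_frame(name): name is "scene" or "side" or "wrist"; returns a dict with "image" (400x640x3 uint8, red, green, blue), "fx", "fy", "cx", "cy" (pixels), "R" (3x3) and "t" (3): a world point X has camera coordinates R X + t; the wrist camera has in their place "tool_from_camera" (4x4, takes a point from camera to tool coordinates, whose origin is the TCP and whose axes are the flange's). Camera axes: x right, y down, z forward; pixel columns grow to the right and rows downward; lengths in mm; the calibration is good to about 2 mm. A picture is of the moment at which its call begins: read the wrist's pose just before it. There is no depth.
- finish_job(): hands the job in; it is judged then, once.
Trained networks look in the newest picture that a camera, given by its name, has taken for a name from the list of things; names that differ only in an ending like _2 or _b are one class to them, and where a whole thing is asked for, a point or a joint stands for the part that bears it (a point fixed in the world has none). Each returns a list of dicts, best first, with "p" (0 to 1); they miss things now and then, are a little off and sometimes report something else, mostly with a low value. They report only what shows in the picture. A call takes as long as a camera call. They do not tell look-alikes from the thing itself.
- regions_of(label, camera): "region" (400x640 bool, what is visible of it) and "rect" ([left, top, width, height] in pixels, round what is visible of it).
- spot_point(label, camera): "at" ([row, column] in pixels: a listed point, or the origin of a listed thing).
The state is a dict: "time": time; "joints": joint angles; "joint_vel": joint speeds; "tau": joint torques, N m; "tool_pos": TCP position; "eef_rot": TCP orientation; "wrist_force": force on the tool from outside, world axes, zero at the start; "ft_torque": the same for the moment, N m; "grip_width": opening from 0.0 (shut) to 1.0 (fully open); "gripper_force": force on a finger pad.
Only numpy, scipy, OpenCV 4.12 (cv2) and the standard library are available. Lean on these libraries where they do the work, as an engineer would, in place of code of your own. Each camera call takes 0.05 s, during which the arm holds its last target. There are 200 camera calls.

### The job

The carver needs both hands free to choose a gouge from the tool chest. First take the mallet off the closed lid and lay it in the open wooden tray; then raise the lid to 60 degrees from closed and keep holding it there. The lid falls shut by itself, so finish while still holding it, and leave the other things on the table where they are.

Things in the scene. Friction and masses are not known exactly. Their poses are not given: they have to be found in the camera images.
- chest: Brown wooden tool chest, fixed; 200 (x) by 300 (y) by 100 mm high without its lid. Origin: centre of its underside, on the table; z up, -x is its front. The lid's hinge runs along y on top of the far (+x) rim. Stands left or right, turned by up to 0.3 rad.
- lid (a joint): Hinge of the chest's lid, rad: 0 closed (lid level), grows as the front edge goes up; 60 degrees = 1.047; a stop ends the swing at 1.45. No spring, hardly any friction: the wooden lid (0.3 to 0.55 kg, 200 by 300 by 10 mm, underside 100 mm over the table when shut) falls shut from any angle. Turns about the chest's +y.
- lid_handle (a point): Middle of the lid's handle: round dark steel bar, 10 mm diameter, 110 mm long, parallel to the hinge, on a post at each end; bar centre 35 mm above the lid's top face, 25 mm behind the front edge, 145 mm over the table when shut. Axes turn with the lid; shut, they equal the chest's. From the hinge axis it is -175 mm along the lid's x and +45 mm along its z.
- lid_hinge (a point): Point on the hinge axis, middle of the lid's rear edge, at its underside: 100 mm from the chest's origin along the chest's +x and 100 mm up. Turns with the lid.
- mallet: Wooden mallet, about 0.3 kg, at first flat on the lid behind the bar. Head: pale block 85 (x) by 60 (y) by 44 mm (z). Dark round handle, 22 mm diameter, 130 mm long, leaves the head along +y, axis 22 mm above the underside. Origin: centre of the head's underside; overall length 190 mm; centre of mass 10 mm from the origin towards the handle.
- mallet_grip (a point): Point on the mallet handle's axis 18 mm outside the head (48 mm from the origin along +y, 22 mm up): a good place to pinch it across.
- mallet_end (a point): Point on the axis at the free end of the mallet's handle (160 mm from the origin along +y, 22 mm up).
- tray: Open pale wooden tray, fixed and empty, 150 (x) by 270 (y) by 35 mm high outside, walls and floor 8 mm thick, so 134 by 254 mm inside. Origin: centre of its underside, on the table; z up. It stands on the other side from the chest, turned by up to 0.4 rad.
- glue: Bystander: white glue bottle, 54 mm diameter, 150 mm high, upright. Origin: centre of its underside.
- carving: Bystander: small carved wooden head with a brimmed hat on a square foot, 92 mm wide, 135 mm high. Origin: centre of its underside.
- blank: Bystander: pale wooden block standing on end, 50 by 50 by 75 mm high, between the robot and the work. Origin: centre of its underside.
- pot: Bystander: white ceramic cup, 68 mm diameter, 85 mm high. Origin: centre of its underside.
Not all that is in view belongs to the job. What is shaped like the mallet but turquoise or yellow is not meant.

How it is judged (in metres and radians):
On the way, in this order (a step that is already met when the one before it is completed fails the run):
1. the mallet lies inside the tray, let go, with the chest still shut (x of mallet in the frame of tray between -0.068 and 0.068 m and y of mallet in the frame of tray between -0.128 and 0.128 m and z of each of mallet, mallet_end in the frame of tray below 0.062 m and x of mallet_end in the frame of tray between -0.068 and 0.068 m and y of mallet_end in the frame of tray between -0.128 and 0.128 m and contact force between mallet and the fingers below 0.1 N and contact force between mallet and the arm below 0.1 N and value of joint lid below 0.1 rad and linear speed of mallet below 0.05 m/s), for 0.2 s.
2. the lid is lifted past 30 degrees (value of joint lid above 0.52 rad), for 0.1 s.
At the end, for the whole second after the job is handed in: The robot holds the lid still between 53 and 67 degrees open (60 plus or minus 7), touching it with more than 0.5 N, nothing else propping it; the mallet, head and handle end, lies let go and at rest inside the tray's walls; the four bystanders are within 30 mm of where they began (value of joint lid between 0.925 and 1.169 rad and velocity of joint lid between -0.1 and 0.1 rad/s and (contact force between chest and the fingers above 0.5 N or contact force between chest and the arm above 0.5 N) and contact force between chest and mallet below 0.1 N and contact force between chest and glue below 0.1 N and contact force between chest and carving below 0.1 N and contact force between chest and blank below 0.1 N and contact force between chest and pot below 0.1 N and x of mallet in the frame of tray between -0.068 and 0.068 m and y of mallet in the frame of tray between -0.128 and 0.128 m and z of each of mallet, mallet_end in the frame of tray below 0.062 m and x of mallet_end in the frame of tray between -0.068 and 0.068 m and y of mallet_end in the frame of tray between -0.128 and 0.128 m and contact force between mallet and the fingers below 0.1 N and contact force between mallet and the arm below 0.1 N and linear speed of mallet below 0.05 m/s and distance of each of glue, carving, blank, pot from where it was at the start of the episode below 0.03 m); the arm keeps its last pose, push and grip.
It fails at once if the lid is raised before the mallet has been laid in the tray (value of joint lid above 0.15 rad and not ((x of mallet in the frame of tray between -0.068 and 0.068 m and y of mallet in the frame of tray between -0.128 and 0.128 m and z of each of mallet, mallet_end in the frame of tray below 0.062 m and x of mallet_end in the frame of tray between -0.068 and 0.068 m and y of mallet_end in the frame of tray between -0.128 and 0.128 m))).
It fails at once if a bystander is moved more than 30 mm (distance of any of glue, carving, blank, pot from where it was at the start of the episode above 0.03 m).
It also fails if it takes over 56 s, if anything falls off the work surface, if the arm or the gripper's body presses on something with over 40 N, if the wrist force passes 120 N, or if a joint passes its speed limit or range.

## Working session

There is one attempt and no reset: what is moved stays moved. The work goes in short steps, Python scripts to look and compute and a tool call to move; the robot and the scene stay as the last step left them, time stands still between calls to the robot, and variables do not carry over. Pictures are saved under pics/ and viewed, at most 10 in all, crops included, and the job is handed in when it is done.

Besides the shell and the picture viewer there is one more tool, called as name([rows], argument=value, ...), one row to a line, values as JSON. jog_arm: Moves the arm, as the interface text tells. Its arguments: {"type":"object","properties":{"commands":{"type":"array"},"grip_force":{"type":"number"}},"required":["commands"]}

```bash
mkdir -p pics
python3 - <<'E'
from bench import *
import cv2,numpy as np
o=get_obs(); print(o)
ims=[]
for c in ("scene","side"):
    f=grab_frame(c); ims.append(f["image"]); np.savez(c+".npz",**{k:f[k] for k in("fx","fy","cx","cy","R","t")})
    print(c,f["fx"],f["fy"],f["cx"],f["cy"],f["R"].round(3).tolist(),f["t"].round(1).tolist())
    for l in("chest","lid_handle","lid_hinge","mallet","mallet_grip","mallet_end","tray","glue","carving","blank","pot"):
        print(l,[(np.round(d["at"],1).tolist(),round(float(d["p"]),2)) for d in spot_point(l,c)[:3]])
    cv2.imwrite(f"pics/{c}0.png",ims[-1][:,:,::-1])
E
```

```text
{'time': 0.0, 'joints': array([-1.41531029e+00,  2.91276351e-01, -1.54119497e-01,  1.12670602e+00,
       -2.76260100e-05,  1.43154052e+00]), 'joint_vel': array([ 0.0002479 ,  0.00101194, -0.00219979,  0.00172785,  0.00133701,
       -0.00064031]), 'tau': array([-2.92758290e-03, -5.37146974e+01,  3.31364930e+01,  1.61323609e-02,
       -5.17932694e-04,  6.29827923e-06]), 'tool_pos': array([ 152.45731259, -501.91741953,  230.73689929]), 'eef_rot': array([[ 9.56877179e-01,  2.90492704e-01, -2.29469350e-04],
       [ 2.90492754e-01, -9.56876328e-01,  1.28551426e-03],
       [ 1.53858724e-04, -1.29673844e-03, -9.99999147e-01]]), 'wrist_force': array([ 0.30318475,  0.1172507 , -0.34118674]), 'ft_torque': array([ 0.00439125,  0.02575565, -0.03790649]), 'gripper_force': 0.0, 'grip_width': 1.0021602185283986}
scene 432.433031035264 432.433031035264 324.79571128657824 202.72954072089644 [[0.699, 0.715, 0.007], [0.412, -0.395, -0.821], [-0.584, 0.577, -0.571]] [-469.8, -71.7, 1776.4]
chest [([216.4, 340.3], 0.58), ([208.7, 358.5], 0.54)]
lid_handle [([172.9, 327.1], 0.67), ([229.1, 282.6], 0.2
[... 490 characters left out ...]
4737171686 204.9075116534924 [[0.985, -0.174, 0.001], [-0.098, -0.563, -0.821], [0.144, 0.808, -0.571]] [-479.2, 206.8, 861.8]
chest [([213.5, 315.9], 0.63)]
lid_handle [([173.9, 288.8], 0.84)]
lid_hinge [([183.4, 348.6], 0.67)]
mallet [([157.0, 268.4], 0.89), ([217.8, 235.2], 0.8), ([189.1, 325.0], 0.68)]
mallet_grip [([160.2, 261.8], 0.82), ([159.6, 328.8], 0.79), ([204.4, 230.2], 0.78)]
mallet_end [([169.5, 252.4], 0.96), ([184.7, 243.4], 0.73)]
tray [([343.7, 355.5], 0.85)]
glue [([220.3, 402.8], 0.88), ([263.0, 290.5], 0.25)]
carving [([259.0, 431.8], 0.82), ([155.5, 317.2], 0.57)]
blank [([261.4, 289.4], 0.79), ([155.1, 316.3], 0.19)]
pot [([309.3, 453.3], 0.88), ([265.9, 290.1], 0.5)]
```

View pics/scene0.png

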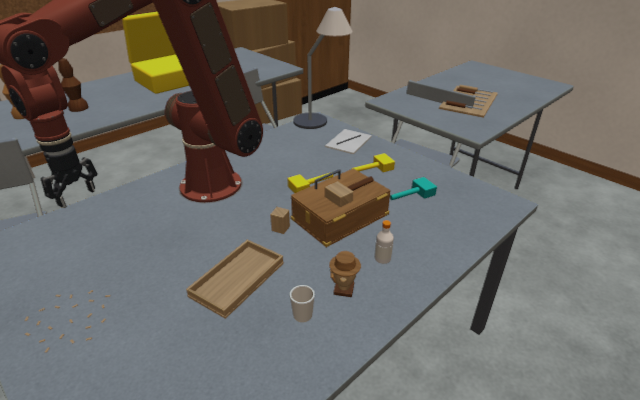

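View pics/side0.png

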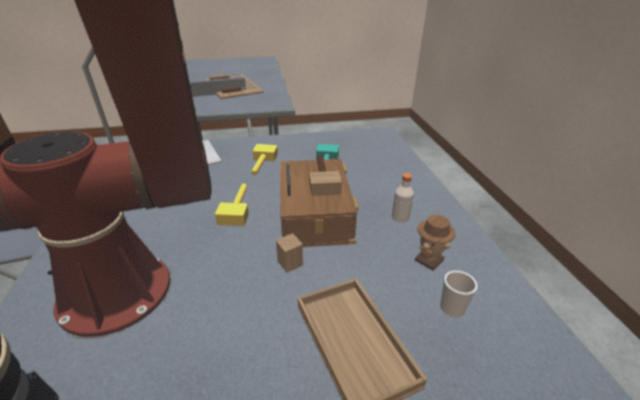

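The chest is left with the brown mallet on its lid (scene: head ~338,192, handle to ~370,182; side: head 325,183, handle up behind it). The tray is right, at (237,277) in scene and (360,340) in side. The yellow and turquoise mallets are decoys. Next I fit the poses.

```bash
cat > h.py <<'E'
from bench import *
import cv2,numpy as np
from scipy.optimize import minimize,least_squares
C={}
for c in("scene","side"):
    try: C[c]=dict(np.load(c+".npz"))
    except Exception: pass
def proj(f,X):
    Y=np.atleast_2d(X)@f["R"].T+f["t"]; return np.c_[f["fx"]*Y[:,0]/Y[:,2]+f["cx"],f["fy"]*Y[:,1]/Y[:,2]+f["cy"]]
def onplane(f,uv,z):
    d=f["R"].T@np.array([(uv[0]-f["cx"])/f["fx"],(uv[1]-f["cy"])/f["fy"],1]); o=-f["R"].T@f["t"]
    return o+d*(z-o[2])/d[2]
def Rz(a): return np.array([[np.cos(a),-np.sin(a),0],[np.sin(a),np.cos(a),0],[0,0,1]])
def wristcam(f,o):
    T=np.array(f["tool_from_camera"]); Rw=o["eef_rot"]@T[:3,:3]; tw=o["eef_rot"]@T[:3,3]+o["tool_pos"]
    return dict(fx=f["fx"],fy=f["fy"],cx=f["cx"],cy=f["cy"],R=Rw.T,t=-Rw.T@tw)
def box(x0,x1,y0,y1,z0,z1): return np.array([[x,y,z] for x in(x0,x1) for y in(y0,y1) for z in(z0,z1)],float)
def hull(uv,S=4):
    m=np.zeros((400*S,640*S),np.uint8); cv2.fillConvexPoly(m,cv2.convexHull((uv*S+S/2).astype(np.int32)),1); return m>0
def fit(obs,pts,z,x0):
    """obs: list of (cam, region); fits x,y,yaw by IoU of convex hulls"""
    tg=[]
    for f,r in obs:
        ys,xs=np.nonzero(r); tg.append((f,hull(np.r_[np.c_[xs,ys]-.5,np.c_[xs,ys]+.5])))
    def cost(p):
        P=pts@Rz(p[2]).T+[p[0],p[1],z]; s=0
        for f,m in tg:
            h=hull(proj(f,P)); s+=1-(h&m).sum()/(h|m).sum()
        return s/len(tg)
    best=None
    x0=np.array(x0,float)
    for d in (-.2,0,.2):
        s=x0+[0,0,d]; r=minimize(cost,s,method="Nelder-Mead",options=dict(initial_simplex=np.r_[[s],s+np.diag([15,15,.1])],xatol=.05,fatol=1e-5))
        if best is None or r.fun<best.fun: best=r
    return best.x,best.fun
E
python3 - <<'E'
from h import *
for c in C: grab_frame(c)
print("glance", {l:[onplane(C[c],uv,0).round() .tolist() for c,uv in zip(("scene","side"),p)] for l,p in dict(glue=((383.1,254.9),(402.8,220.3)),carving=((349.1,291.2),(431.8,259)),blank=((280.9,228.3),(289.4,261.4)),pot=((300.1,317.3),(453.3,309.3)),tray=((237.2,281.7),(355.5,343.7))).items()})
R={}
for l in("chest","lid_handle","tray","mallet"):
    for c in C:
        rs=regions_of(l,c); print(l,c,[(np.round(r["rect"]).tolist(),round(float(r["p"]),2),int(r["region"].sum())) for r in rs[:4]])
        R[l,c]=rs
np.save("R.npy",R,allow_pickle=True)
E
```

```text
glance {'glue': [[765.0, 180.0, 0.0], [778.0, 149.0, 0.0]], 'carving': [[798.0, -21.0, 0.0], [791.0, -25.0, 0.0]], 'blank': [[421.0, 26.0, 0.0], [420.0, 31.0, 0.0]], 'pot': [[770.0, -193.0, 0.0], [768.0, -187.0, 0.0]], 'tray': [[532.0, -239.0, 0.0], [527.0, -234.0, -0.0]]}
chest scene [([294.0, 169.0, 98.0, 78.0], 0.9, 4392)]
chest side [([307.0, 153.0, 33.0, 42.0], 0.69, 762), ([413.0, 213.0, 45.0, 55.0], 0.68, 1482), ([279.0, 158.0, 80.0, 89.0], 0.57, 5250), ([278.0, 156.0, 83.0, 60.0], 0.37, 3376)]
lid_handle scene [([291.0, 169.0, 97.0, 53.0], 0.89, 2394)]
lid_handle side [([279.0, 157.0, 78.0, 59.0], 0.78, 3223)]
tray scene [([183.0, 241.0, 100.0, 82.0], 0.59, 3846), ([327.0, 180.0, 42.0, 28.0], 0.35, 610)]
tray side [([300.0, 280.0, 127.0, 120.0], 0.85, 9413)]
mallet scene [([391.0, 177.0, 48.0, 23.0], 0.98, 494), ([287.0, 175.0, 44.0, 20.0], 0.72, 341), ([353.0, 154.0, 44.0, 16.0], 0.72, 408), ([325.0, 180.0, 48.0, 28.0], 0.64, 701)]
mallet side [([255.0, 141.0, 24.0, 30.0], 0.86, 459), ([311.0, 153.0, 31.0, 45.0], 0.71, 800), ([316.0, 143.0, 23.0, 14.0], 0.68, 302), ([218.0, 181.0, 32.0, 45.0], 0.59, 806)]
```

Run:
```python
from h import *
R=np.load("R.npy",allow_pickle=True).item()
ch=np.r_[box(-100,100,-150,150,0,110),box(-80,-70,-55,55,110,150)]
A=R["chest","scene"][0]["region"];B=R["chest","side"][2]["region"]
tr=box(-75,75,-135,135,0,35)
T1=R["tray","scene"][0]["region"];T2=R["tray","side"][0]["region"]
s,d=C["scene"],C["side"]
for nm,p,a,b,x0 in(("chest",ch,A,B,(550,140,0)),("tray",tr,T1,T2,(530,-236,0))):
    for o in([(s,a),(d,b)],[(s,a)],[(d,b)]): print(nm,[np.round(v,3).tolist() for v in fit(o,p,0,x0)])
E=np.array
# mallet rough
print(onplane(s,(338.1,197.5),110),onplane(d,(325,189.1),110),"grip",onplane(s,(350.3,186.9),132),onplane(d,(328,172),132))
for n,uvs in (("end",((375,179),(324,155))),):
    print(n,onplane(s,uvs[0],132),onplane(d,uvs[1],132))
```

```text
chest [[521.663, 227.56, -0.088], 0.04]
chest [[521.361, 227.441, -0.09], 0.016]
chest [[522.964, 227.173, -0.086], 0.062]
tray [[523.872, -232.747, 0.224], 0.016]
tray [[523.659, -232.994, 0.232], 0.021]
tray [[524.092, -232.862, 0.226], 0.009]
[536.5202034  196.56438948 110.        ] [545.15990711 191.77026142 110.        ] grip [541.99402159 252.03392483 132.        ] [565.06214822 248.71417846 132.        ]
end [567.90307386 356.18845966 132.        ] [574.35098417 358.29735257 132.        ]
```

The poses fit consistently: chest about (522, 228), yaw -0.088; tray about (524, -233), yaw 0.226. Now I move above the mallet for a closer look.

jog_arm([
  [20,-20,-10,0,0,0,1],
  [32,-31,-10,0,0,0,1],
  [33,-32,-10,0,0,0,1],
  [33,-32,-10,0,0,0,1],
  [33,-32,-10,0,0,0,1],
  [33,-32,-10,0,0,0,1],
  [33,-32,-10,0,0,0,1],
  [33,-32,0,0,0,0,1],
  [33,-32,0,0,0,0,1],
  [33,-32,0,0,0,0,1],
  [33,-32,0,0,0,0,1],
  [33,-32,0,0,0,0,1],
  [33,-32,0,0,0,0,1],
  [33,-32,0,0,0,0,1],
  [33,-32,0,0,0,0,1],
  [33,-32,0,0,0,0,1],
  [33,-32,0,0,0,0,1],
  [33,-32,0,0,0,0,1],
  [20,-20,0,0,0,0,1],
])

```text
time: 3.6
tool_pos: [558.1, 232.7, 300.7]
eef_rot: [[0.956, 0.292, -0.0], [0.292, -0.956, 0.0], [0.0, -0.0, -1.0]]
wrist_force: [0.3, 0.4, -0.2]
grip_width: 1.0
gripper_force: 0.0
```

jog_arm([
  [0,0,0,0,0,-8,1],
  [0,0,0,0,0,-8,1],
  [0,0,0,0,0,-8,1],
  [0,0,0,0,0,-8,1],
  [0,0,0,0,0,-8,1],
  [0,0,0,0,0,-8,1],
  [0,0,0,0,0,-8,1],
  [0,0,0,0,0,-7,1],
  [0,0,0,0,0,0,1],
  [0,0,0,0,0,0,1],
])

```text
time: 4.6
tool_pos: [557.3, 229.8, 301.3]
eef_rot: [[0.179, 0.984, -0.0], [0.984, -0.179, -0.0], [-0.0, -0.0, -1.0]]
wrist_force: [-0.7, -0.7, 0.9]
grip_width: 1.0
gripper_force: 0.0
```

```bash
cat > w.py <<'E'
from h import *
import sys
o=get_obs(); f=grab_frame("wrist"); W=wristcam(f,o); n=sys.argv[1]
cv2.imwrite(f"pics/{n}.png",f["image"][:,:,::-1]); np.savez(n+".npz",**W)
print(o["time"],o["tool_pos"].round(1),o["eef_rot"].round(3).tolist(),o["joints"].round(2))
for l,z in(("mallet",110),("mallet_grip",132),("mallet_end",132),("lid_handle",145),("lid_hinge",100),("tray",0)):
    for d in spot_point(l,"wrist")[:3]: print(l,np.round(d["at"],1),round(float(d["p"]),2),onplane(W,d["at"][::-1],z).round(1))
R={l:regions_of(l,"wrist") for l in ("mallet","chest","tray")}
for l in R: print(l,[(np.round(r["rect"]).tolist(),round(float(r["p"]),2)) for r in R[l][:3]])
np.save(n+"R.npy",R,allow_pickle=True)
E
python3 w.py w1
```

```text
4.6 [557.3 229.8 301.3] [[0.179, 0.984, -0.0], [0.984, -0.179, -0.0], [-0.0, -0.0, -1.0]] [ 0.27  0.42  0.22  1.37 -0.    2.02]
mallet [194.4 127.4] 0.88 [347.9 249.2 110. ]
mallet [215.9 316.4] 0.87 [545.6 188.6 110. ]
mallet_grip [175.2 309.7] 0.89 [548.4 238.9 132. ]
mallet_grip [160.3 111.8] 0.72 [359.2 288.2 132. ]
mallet_end [ 53. 299.] 0.94 [559.9 350.7 132. ]
mallet_end [ 71.8 100.4] 0.72 [377.6 367.5 132. ]
lid_handle [203.6 207.9] 0.95 [445.8 231.2 145. ]
lid_handle [303.  259.5] 0.49 [470.1 113.8 145. ]
lid_hinge [177.9 379.4] 0.62 [621.3 216.4 100. ]
lid_hinge [213.4 315.2] 0.19 [544.1 188.5 100. ]
mallet [([267.0, 53.0, 95.0, 207.0], 0.95), ([74.0, 70.0, 82.0, 152.0], 0.69)]
chest [([167.0, 24.0, 226.0, 288.0], 0.97)]
tray []
```

View pics/w1.png

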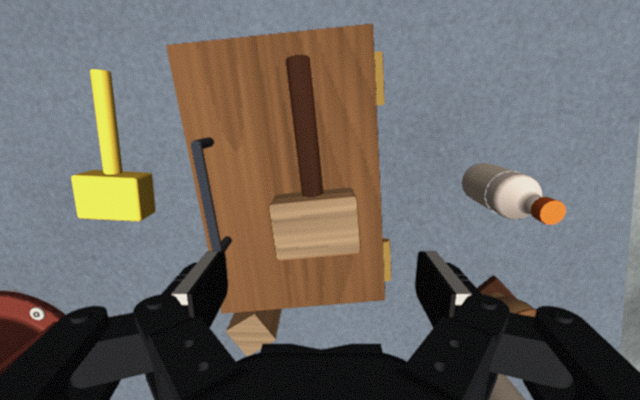

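Wrist view: the brown mallet's head is at (315,225) with its handle up to (298,60). The lid bar runs (200,145)-(222,245). Mallet yaw is about -0.088 and the origin-to-end distance checks at 162.7 mm. Now I align and descend.

jog_arm([
  [0,0,0,0,0,-5.2,1],
  [3,-4,20,0,0,0,1],
  [4,-4.7,35,0,0,0,1],
  [0,0,35,0,0,0,1],
  [0,0,30,0,0,0,1],
  [0,0,20,0,0,0,1],
  [0,0,15,0,0,0,1],
  [0,0,12,0,0,0,1],
  [0,0,8,0,0,0,1],
  [0,0,5,0,0,0,1],
  [0,0,0,0,0,0,1],
  [0,0,0,0,0,0,1],
])

```text
time: 6.3
tool_pos: [549.6, 237.6, 121.8]
eef_rot: [[0.086, 0.996, 0.001], [0.996, -0.086, 0.0], [0.0, 0.001, -1.0]]
wrist_force: [0.2, 0.2, 0.2]
grip_width: 1.005
gripper_force: 0.0
```

jog_arm([
  [0,0,4,0,0,0,1],
  [0,0,0,0,0,0,0.2],
  [0,0,0,0,0,0,0],
  [0,0,0,0,0,0,0],
  [0,0,0,0,0,0,0],
  [0,0,0,0,0,0,0],
  [0,0,0,0,0,0,0],
  [0,0,0,0,0,0,0],
  [0,0,0,0,0,0,0],
  [0,0,0,0,0,0,0],
], grip_force=70)

```text
time: 7.3
tool_pos: [549.2, 237.6, 117.6]
eef_rot: [[0.086, 0.996, 0.0], [0.996, -0.086, 0.0], [0.0, 0.0, -1.0]]
wrist_force: [-3.0, 0.4, 5.6]
grip_width: 0.232
gripper_force: 68.2
```

jog_arm([
  [0,0,-8,0,0,0,0],
  [0,0,-20,0,0,0,0],
  [0,0,-35,0,0,0,0],
  [0,0,-35,0,0,0,0],
  [0,0,-30,0,0,0,0],
  [0,0,-20,0,0,0,0],
  [0,0,0,0,0,0,0],
  [0,0,0,0,0,0,0],
])

```text
time: 8.1
tool_pos: [549.1, 237.4, 264.6]
eef_rot: [[0.086, 0.996, -0.0], [0.996, -0.086, -0.0], [-0.0, -0.0, -1.0]]
wrist_force: [-0.3, 1.1, -2.4]
grip_width: 0.234
gripper_force: 68.7
```

```bash
python3 w.py w2
```

```text
8.1 [549.1 237.4 264.6] [[0.086, 0.996, -0.0], [0.996, -0.086, -0.0], [-0.0, -0.0, -1.0]] [ 0.29  0.42  0.12  1.27 -0.    1.94]
mallet [185.4 113.4] 0.95 [351.4 254.3 110. ]
mallet [329.4 319.4] 0.82 [534.7  76.3 110. ]
mallet_grip [147.9  95.1] 0.91 [359.4 291.8 132. ]
mallet_grip [270.7 321.1] 0.6 [543.5 158.9 132. ]
mallet_end [52.5 93.7] 0.87 [379.1 365.8 132. ]
lid_handle [211. 203.] 0.6 [446.9 231.4 145. ]
lid_hinge [198.8 392.3] 0.83 [620.  215.5 100. ]
mallet [([55.0, 47.0, 90.0, 172.0], 0.95)]
chest [([170.0, 25.0, 245.0, 266.0], 0.85)]
tray []
```

View pics/w2.png

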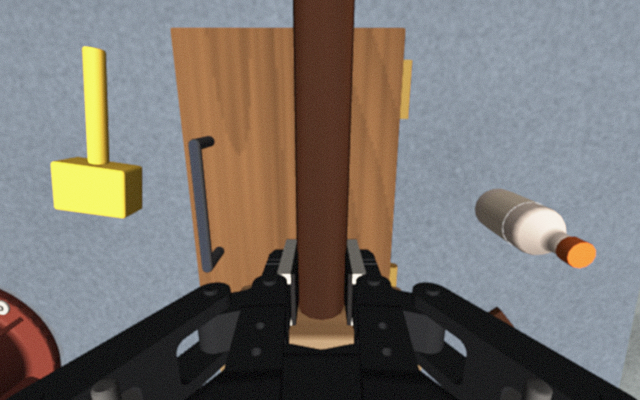

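The mallet is gripped and its handle is straight in the view (column ~323). The bar is at (200,205), agreeing with the chest fit. Now I carry it to the tray.

jog_arm([
  [-20,0,0,0,0,0,0],
  [-36,2,0,0,0,0,0],
  [-40,2,0,0,0,0,0],
  [-40,2,0,0,0,0,0],
  [-40,2,0,0,0,0,0],
  [-40,2,0,0,0,0,0],
  [-40,2,0,0,0,0,0],
  [-40,2,0,0,0,0,0],
  [-40,2,0,0,0,0,0],
  [-40,2,0,0,0,0,0],
  [-40,2,0,0,0,0,0],
  [-36,0.5,0,0,0,0,0],
  [-25,0,0,0,0,0,0],
  [-10,0,0,0,0,0,0],
  [0,0,0,0,0,-6,0],
  [0,0,0,0,0,-6,0],
  [0,0,0,0,0,-6,0],
  [0,0,0,0,0,0,0],
  [0,0,0,0,0,0,0],
])

```text
time: 10.5
tool_pos: [528.0, -248.9, 265.3]
eef_rot: [[-0.224, 0.975, -0.0], [0.975, 0.224, 0.0], [0.0, 0.0, -1.0]]
wrist_force: [0.2, -0.1, -2.6]
grip_width: 0.232
gripper_force: 68.8
```

```bash
python3 w.py w3
python3 - <<'E'
from h import *
s=grab_frame("scene")["image"];d=grab_frame("side")["image"]
print([(np.round(r["rect"]).tolist(),round(float(r["p"]),2)) for r in regions_of("mallet","side")])
im=np.hstack([s[80:340,100:420],d[100:360+0,250:570]]); cv2.imwrite("pics/s3.png",cv2.resize(im[:,:,::-1],(800,325)))
E
```

```text
10.5 [ 528.  -248.9  265.3] [[-0.224, 0.975, -0.0], [0.975, 0.224, 0.0], [0.0, 0.0, -1.0]] [-0.57  0.39  0.08  1.26  0.    0.78]
mallet [326.4 317.7] 0.59 [ 561.1 -404.   110. ]
mallet_grip [270.9 318.9] 0.77 [ 544.8 -326.6  132. ]
mallet_end [327.8 320.4] 0.68 [ 560.6 -388.7  132. ]
mallet [([223.0, 0.0, 176.0, 369.0], 0.81)]
chest [([551.0, 1.0, 89.0, 64.0], 0.19)]
tray [([252.0, 31.0, 140.0, 228.0], 0.74)]
[([253.0, 143.0, 27.0, 30.0], 0.94), ([216.0, 185.0, 34.0, 42.0], 0.85), ([338.0, 202.0, 86.0, 97.0], 0.64), ([317.0, 143.0, 25.0, 16.0], 0.54)]
```

View pics/s3.png

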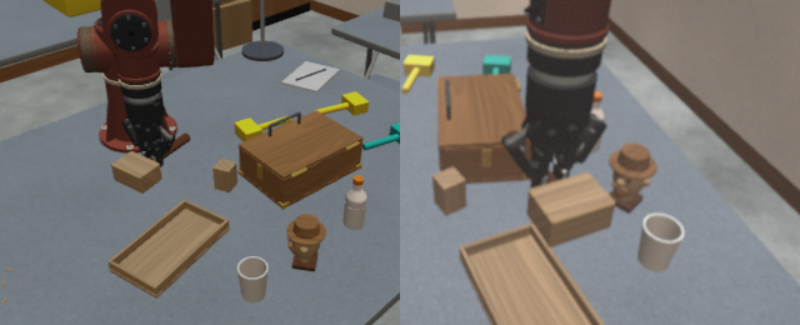

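The mallet hangs level over the tray (head at ~(137,170) in the left crop, tray below). Lowering now.

jog_arm([
  [0,0,20,0,0,0,0],
  [0,0,35,0,0,0,0],
  [0,0,40,0,0,0,0],
  [0,0,40,0,0,0,0],
  [0,0,35,0,0,0,0],
  [0,0,30,0,0,0,0],
  [0,0,20,0,0,0,0],
  [0,0,12,0,0,0,0],
  [0,0,6,0,0,0,0],
  [0,0,4,0,0,0,0],
  [0,0,3,0,0,0,0],
  [0,0,0,0,0,0,0],
  [0,0,0,0,0,0,0],
])

```text
time: 12.45
tool_pos: [528.4, -249.7, 20.9]
eef_rot: [[-0.227, 0.974, 0.001], [0.974, 0.227, -0.001], [-0.001, 0.001, -1.0]]
wrist_force: [0.5, -0.1, -2.5]
grip_width: 0.229
gripper_force: 68.7
```

jog_arm([
  [0,0,2,0,0,0,0],
  [0,0,2,0,0,0,0],
  [0,0,0,0,0,0,0],
  [0,0,0,0,0,0,0],
])

```text
time: 12.85
tool_pos: [527.9, -249.4, 16.3]
eef_rot: [[-0.226, 0.974, -0.0], [0.974, 0.226, 0.0], [0.0, -0.0, -1.0]]
wrist_force: [-0.9, -1.0, -2.8]
grip_width: 0.234
gripper_force: 68.7
```

jog_arm([
  [0,0,1.5,0,0,0,0],
  [0,0,0,0,0,0,0],
  [0,0,0,0,0,0,0.3],
  [0,0,0,0,0,0,0.4],
  [0,0,0,0,0,0,0.6],
  [0,0,0,0,0,0,0.6],
  [0,0,0,0,0,0,0.6],
  [0,0,0,0,0,0,0.6],
  [0,0,-10,0,0,0,0.6],
  [0,0,-25,0,0,0,0.6],
  [0,0,-35,0,0,0,0.6],
  [0,0,-45,0,0,0,0.6],
  [0,0,-45,0,0,0,0.6],
  [0,0,-45,0,0,0,0.6],
  [0,0,-40,0,0,0,0.6],
  [0,0,-20,0,0,0,0.6],
  [0,0,0,0,0,0,0.6],
  [0,0,0,0,0,0,0.6],
])

```text
time: 14.65
tool_pos: [527.9, -249.4, 280.2]
eef_rot: [[-0.226, 0.974, 0.001], [0.974, 0.226, -0.0], [-0.001, 0.001, -1.0]]
wrist_force: [-0.8, -0.1, -0.5]
grip_width: 0.604
gripper_force: 0.0
```

```bash
python3 w.py w4;  python3 - <<'E'
from h import *
o=dict(np.load("w4.npz")); R=np.load("w4R.npy",allow_pickle=True).item()
print("tray",fit([(o,R["tray"][0]["region"])],box(-75,75,-135,135,0,35),0,(524,-233,.226)))
E
```

```text
14.65 [ 527.9 -249.4  280.2] [[-0.226, 0.974, 0.001], [0.974, 0.226, -0.0], [-0.001, 0.001, -1.0]] [-0.57  0.39  0.11  1.3  -0.    0.78]
mallet [202.5 320.1] 0.76 [ 532.8 -270.5  110. ]
mallet [168.7 322.9] 0.33 [ 527.6 -235.8  110. ]
mallet_grip [167.9 321.3] 0.75 [ 524.9 -231.7  132. ]
mallet_end [ 73.4 323.9] 0.8 [ 508.5 -151.8  132. ]
lid_hinge [157.7 510.3] 0.63 [ 711.3 -182.9  100. ]
tray [149.7 321.3] 0.98 [ 524.7 -229.9    0. ]
mallet [([285.0, 72.0, 75.0, 164.0], 0.68)]
chest []
tray [([256.0, 34.0, 131.0, 224.0], 0.62)]
tray (array([ 5.26618557e+02, -2.34012424e+02,  2.31056801e-01]), np.float64(0.010456723725199346))
```

View pics/w4.png

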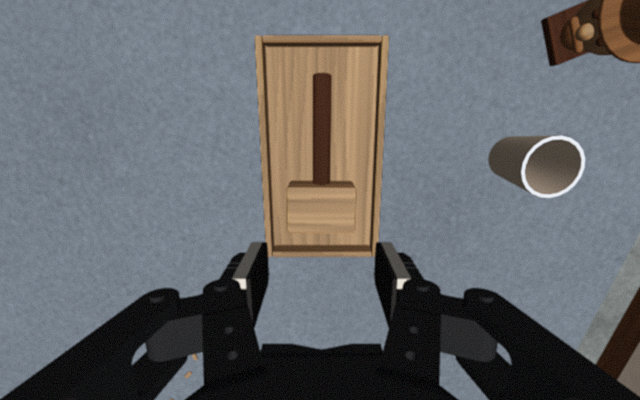

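The mallet lies squarely inside the tray (tray 257-387 × 36-257, mallet 285-355 × 73-233). Next is the lid bar.

jog_arm([
  [0,0,0,0,0,6,0.6],
  [0,0,0,0,0,6,0.6],
  [0,0,0,0,0,6,0.6],
  [20,-5,0,0,0,0,0.6],
  [36,-10,0,0,0,0,0.6],
  [40,-10,0,0,0,0,0.6],
  [40,-10,0,0,0,0,0.6],
  [40,-10,0,0,0,0,0.6],
  [40,-10,0,0,0,0,0.6],
  [40,-10,0,0,0,0,0.6],
  [40,-10,0,0,0,0,0.6],
  [40,-10,0,0,0,0,0.6],
  [40,-10,0,0,0,0,0.6],
  [40,-10,0,0,0,0,0.6],
  [30,-10,0,0,0,0,0.6],
  [20,-8,0,0,0,0,0.6],
  [6.8,-0.5,0,0,0,0,0.6],
  [0,0,0,0,0,0,0.6],
  [0,0,0,0,0,0,0.6],
])

```text
time: 17.05
tool_pos: [445.6, 231.6, 279.8]
eef_rot: [[0.086, 0.996, 0.0], [0.996, -0.086, -0.0], [-0.0, 0.0, -1.0]]
wrist_force: [0.1, 0.7, -0.0]
grip_width: 0.599
gripper_force: 0.0
```

```bash
python3 w.py w5
```

```text
17.05 [445.6 231.6 279.8] [[0.086, 0.996, 0.0], [0.996, -0.086, -0.0], [-0.0, 0.0, -1.0]] [ 0.33  0.22 -0.11  1.23 -0.    1.99]
mallet [172.1 194.2] 0.97 [321.4 252.4 110. ]
mallet [188.8 321.1] 0.71 [446.1 224.6 110. ]
mallet_grip [133.1 188.2] 0.64 [332.1 291.1 132. ]
mallet_grip [314.6 552.6] 0.22 [678.8  73.1 132. ]
mallet_end [ 38.7 189.6] 0.98 [348.4 366.9 132. ]
lid_handle [187. 323.] 0.89 [448.7 234.5 145. ]
lid_hinge [179.3 491.7] 0.63 [622.9 217.4 100. ]
lid_hinge [191.2 559.7] 0.59 [694.6 198.6 100. ]
tray [301.5 315.1] 0.74 [420.   24.1   0. ]
mallet [([148.0, 36.0, 77.0, 168.0], 0.63)]
chest []
tray [([294.0, 13.0, 230.0, 298.0], 0.37)]
```

View pics/w5.png

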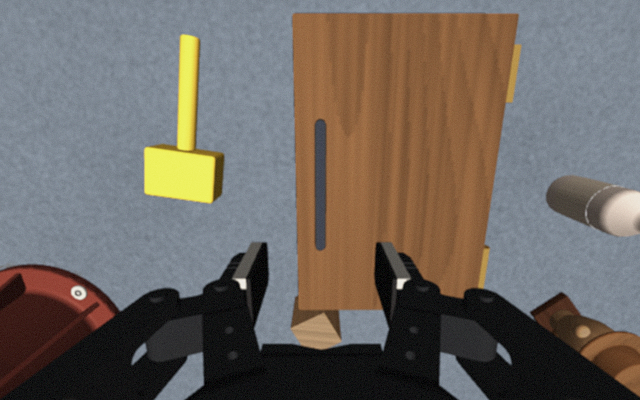

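The bar (320, 120-248) lies midway between the fingers and parallel to the pads. I descend and grip.

jog_arm([
  [2,1,20,0,0,0,0.6],
  [0,0,35,0,0,0,0.6],
  [0,0,40,0,0,0,0.6],
  [0,0,30,0,0,0,0.6],
  [0,0,15,0,0,0,0.6],
  [0,0,8,0,0,0,0.6],
  [0,0,4,0,0,0,0.6],
  [0,0,0,0,0,0,0.6],
  [0,0,0,0,0,0,0.4],
  [0,0,0,0,0,0,0],
  [0,0,0,0,0,0,0],
  [0,0,0,0,0,0,0],
  [0,0,0,0,0,0,0],
  [0,0,0,0,0,0,0],
  [0,0,0,0,0,0,0],
], grip_force=35)

```text
time: 19.05
tool_pos: [445.0, 234.4, 128.4]
eef_rot: [[0.085, 0.996, -0.002], [0.996, -0.085, 0.001], [0.001, -0.002, -1.0]]
wrist_force: [-8.8, 1.0, 9.6]
grip_width: 0.102
gripper_force: 34.3
```

jog_arm([
  [0,1.8,-6,0,0,0,0],
  [0,1.8,-6,0,0,0,0],
  [0,4.4,-11.8,0,0,0,0],
  [0,5.2,-11.5,0,0,0,0],
  [0,0,0,0,0,0,0],
  [0,0,0,0,0,0,0],
])

```text
time: 19.65
tool_pos: [457.2, 233.4, 163.0]
eef_rot: [[0.085, 0.996, -0.004], [0.996, -0.085, 0.001], [0.001, -0.005, -1.0]]
wrist_force: [-8.0, 3.9, 1.6]
grip_width: 0.096
gripper_force: 34.5
```

jog_arm([
  [0,6,-11.1,0,0,0,0],
  [0,6.8,-10.6,0,0,0,0],
  [0,7.5,-10.2,0,0,0,0],
  [0,8.2,-9.6,0,0,0,0],
  [0,8.8,-9,0,0,0,0],
  [0,9.4,-8.4,0,0,0,0],
  [0,0,0,0,0,0,0],
  [0,0,0,0,0,0,0],
])

```text
time: 20.45
tool_pos: [503.1, 229.5, 223.4]
eef_rot: [[0.085, 0.996, -0.005], [0.996, -0.085, 0.001], [0.001, -0.005, -1.0]]
wrist_force: [-17.5, 1.0, 18.2]
grip_width: 0.101
gripper_force: 36.2
```

jog_arm([
  [0,-1.3,-1.5,0,0,0,0],
  [0,10,-7.7,0,0,0,0],
  [0,10.3,-7,0,0,0,0],
  [0,10.8,-6.4,0,0,0,0],
  [0,0,0,0,0,0,0],
  [0,0,0,0,0,0,0],
])

```text
time: 21.05
tool_pos: [535.4, 226.7, 245.8]
eef_rot: [[0.085, 0.996, -0.0], [0.996, -0.085, 0.001], [0.001, -0.0, -1.0]]
wrist_force: [-6.9, 0.8, 7.8]
grip_width: 0.096
gripper_force: 36.5
```

jog_arm([
  [0,11.2,-5.5,0,0,0,0],
  [0,11.5,-4.8,0,0,0,0],
  [0,11.8,-4,0,0,0,0],
  [0,0,0,0,0,0,0],
  [0,0,0,0,0,0,0],
  [0,0,0,0,0,0,0],
])

```text
time: 21.65
tool_pos: [570.0, 223.7, 259.7]
eef_rot: [[0.085, 0.996, 0.001], [0.996, -0.085, 0.001], [0.001, 0.001, -1.0]]
wrist_force: [-2.3, 0.4, 5.4]
grip_width: 0.099
gripper_force: 36.3
```

Run:
```python
from h import *
o=get_obs(); print(o["time"],o["tool_pos"].round(1),o["wrist_force"].round(1),o["joint_vel"].round(3),o["gripper_force"])
s=grab_frame("scene")["image"]
# bar from tcp, hinge from fits
p=np.array(o["tool_pos"]); ca=Rz(-.088)
for h in(ca@[100,0,100]+[521.7,227.6,0], ca@[100,0,100]+[520,227.6,0]):
    v=ca.T@(p+[0,0,16.6]-h); a=np.arctan2(v[2],-v[0])-np.arctan2(45,175); print("lid deg",np.degrees(a),np.hypot(v[0],v[2]))
for l in("glue","carving","blank","pot"): print(l,[np.round(d["at"],1).tolist() for d in spot_point(l,"scene")[:1]])
d=grab_frame("side")["image"]
cv2.imwrite("pics/end.png",cv2.resize(np.hstack([s[80:340,100:420],d[60:320,230:550]])[:,:,::-1],(800,325)))
```

```text
21.65 [570.  223.7 259.7] [-2.3  0.4  5.4] [ 0.001 -0.003 -0.004 -0.    -0.     0.001] 36.25040888786316
lid deg 59.28894165006997 183.6258239394313
lid deg 59.79741969515268 183.15802500332296
glue [[258.3, 380.7]]
carving [[285.7, 344.9]]
blank [[226.5, 280.6]]
pot [[316.2, 302.1]]
```

View pics/end.png

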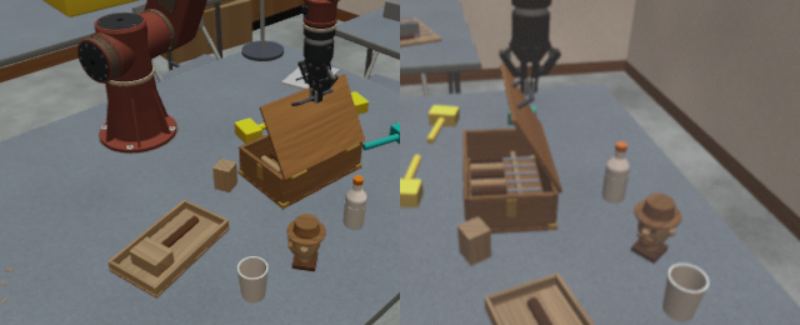

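The lid is held at about 60°, the mallet lies in the tray at (165,245) in the left crop, and the bystanders have not moved. Handing in.

```bash
python3 -c "
from bench import *
print(finish_job())"
```

```text
the job is handed in; nothing more can be done
None
```

I laid the mallet in the tray and handed the job in with the gripper still holding the lid open at about 60° (estimated 59–60° from the arm's position); the bystanders looked unmoved, and the hand-in returned no verdict.

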